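# Put the brush tin away in the painting station's drawer

### The job

Take the orange brush tin out of the wooden rack, stand or lay it down on the desk or the green mat and let go so that you can take it another way, then lay it flat on a broad side in the empty wide compartment of the open drawer and let go. Then slide the drawer gently but fully shut, without slamming it. Never drop the tin or let it topple, and leave the mug, the jar and the figure where they stand.

Things in the scene. Friction and masses are not known exactly. Their poses are not given: they have to be found in the camera images.
- tin: Closed rigid orange brush tin with a steel seam near its top end and a white patch on each broad side: a block 34 (its x) x 54 (its y) x 130 mm (its z), 0.13 to 0.25 kg. Origin at the centre of its bottom end, z along its length to the top end. It starts standing upright in the rack's middle pocket, its width over the rack's x.
- tin_mid (a point): The tin's centre, 65 mm from either end; axes as the tin's.
- rack: Fixed wooden rack, 78 (its x) x 166 (its y) x 70 mm high, origin under its centre, floor 6 mm thick. The middle one of three pockets along y (63 x 42 mm) holds the tin, its top 136 mm above the desk. Fixed bottles 152 mm high fill the outer pockets, 36 to 68 mm either side along y: only a gripper straight down, closing along the rack's x over the tin's 54 mm width, has room.
- mat: Fixed green cutting mat, 280 (its x) x 200 (its y) x 3 mm, origin under its centre, free but for the figure near one corner: room to set the tin down and change the grip. The rack and the mat lie one to the left and one to the right of the drawer, either way round.
- station: Fixed grey and black painting station, 220 (its x) x 300 (its y) x 74 mm high, origin under its centre, front face at its x = -110 mm; small pots up to 130 mm high stand along its back edge, from x = 55 mm back. Its shallow drawer comes out of the front, towards -x of the station.
- drawer (a joint): How far the drawer is open, in m: 0 fully shut (panel tight against the station's front face), 0.18 at most. It slides stiffly (about 1.5 N, more when fast) along the station's x, stays where it is left and stops hard at 0.
- lane (a point): Point on the drawer's inner floor (16 mm above the desk), moves with it: mid-width of the empty compartment, 80 mm behind the front panel's inside; axes as the station's, x pointing in. Compartment 121 x 186 mm, walls 34 mm and front panel 44 mm above its floor. The station leaves 46 mm above the floor, so the tin passes only flat; at first the front 170 mm lie clear of the station.
- front (a point): Point on the outer face of the drawer's front panel, 55 mm to the right (-y) of the round handle knob, 40 mm above the desk: a place to push. The panel is 212 mm wide, 12 mm thick, from 10 to 60 mm above the desk. The steel knob sticks out 34 mm in the middle. Axes as the station's.
- mug: Orange mug, 76 mm across, 95 mm high, stands far out beside the station; origin under its centre. Leave alone.
- jar: Glass jar with a white lid, 60 mm across, 75 mm high, stands far out beside the station; origin under its centre. Leave alone.
- figure: Grey painted figure 58 mm high on a black 40 mm round base; stands near one far corner of the mat; origin under its centre. Leave alone.

How it is judged:
On the way, in this order (a step that is already met when the one before it is completed fails the run):
1. the tin has been set down on the desk or mat, out of the rack and clear of the drawer, and let go (horizontal distance between tin_mid and rack above 0.09 m and horizontal distance between tin_mid and lane above 0.1 m and height (world z) of tin_mid below 0.08 m and contact force between the fingers and tin below 0.1 N and linear speed of tin below 0.03 m/s), for 0.2 s.
2. the tin lies flat on a broad side in the wide compartment of the open drawer, let go (value of joint drawer above 0.1 m and z of tin_mid in the frame of lane between 0.01 and 0.025 m and y of tin_mid in the frame of lane between -0.05 and 0.05 m and x of tin_mid in the frame of lane between -0.06 and 0.06 m and angle between tin's own z axis and vertical between 1.45 and 1.69 rad and contact force between the fingers and tin below 0.1 N and linear speed of tin below 0.03 m/s), for 0.2 s.
At the end, for the whole second after the job is handed in: The drawer is shut to within 5 mm, and the tin lies flat on a broad side (within about 7 degrees) on the floor of the drawer's wide compartment, at rest; mug, jar and figure still stand within 30 mm of their places (value of joint drawer below 0.005 m and z of tin_mid in the frame of lane between 0.01 and 0.025 m and y of tin_mid in the frame of lane between -0.05 and 0.05 m and x of tin_mid in the frame of lane between -0.06 and 0.06 m and angle between tin's own z axis and vertical between 1.45 and 1.69 rad and linear speed of tin below 0.02 m/s); the robot touches nothing.
It fails at once if the tin is dropped or topples (it moves faster than 0.5 m/s with no finger on it) (linear speed of tin above 0.5 m/s and contact force between the fingers and tin below 0.05 N).
It fails at once if the drawer is slammed (faster than 0.4 m/s towards shut) (velocity of joint drawer below -0.4 m/s).
It fails at once if mug, jar or figure is pushed more than 30 mm or tipped over (distance of any of mug, jar, figure from where it was at the start of the episode above 0.03 m or angle between any of mug, jar, figure's own z axis and vertical above 0.5 rad).
It also fails if it takes over 72 s, if anything falls off the work surface, if the arm or the gripper's body presses on something with over 40 N, if the wrist force passes 120 N, or if a joint passes its speed limit or range.

### The arm

A 6-joint arm with a two-finger parallel gripper is mounted at the origin on the work surface. World frame = base frame: x ahead of the robot, y to its left, z up, the work surface at z = 0. Lengths are in m, angles in rad, forces in N, time in s.
With the tool pointing down it reaches from about 0.35 to 0.8 m from the base axis. Payload 7.3 kg.
Tool frame: the origin (TCP) lies at the very end of the fingers, on their centre line; the grasp point (between the pads) lies 19 mm behind it; z points along the fingers, y is the line along which they close (so a half turn about z gives the same grasp; the last joint's range is limited). The gripper opens to 85 mm and grips with 20 to 120 N. Pads are 22 mm wide; open, the fingers measure 114 mm over their backs; the gripper's body (76 mm by 85 mm) begins 54 mm behind the grasp point. The pads swing forward as they close: fully open they stand 13 mm farther back than shut.
Start: joints at [-0.146, 0.342, 1.524, -0, 1.275, -0.146], TCP at [0.525, 0, 0.231] pointing down, gripper open.
Joint ranges: [-2.53, 2.53], [-0.77, 2.02], [0.04, 2.7], [-1, 4.14], [0.28, 2.66], [-3.11, 3.11]. Speed limits (rad/s): [2.57, 2.57, 3.14, 3.14, 3.14, 3.14].

### API

Orientations are given as [roll, pitch, yaw] about the fixed x, y, z axes, in that order (R = Rz(yaw) Ry(pitch) Rx(roll)).
In Python, from rig import state, imaging, ticket gives the robot as it stands.
- The arm moves only by the shell command python3 -m handwheel 'ROWS' [FORCE]. ROWS is JSON, a list of rows, each an object of numbers: "x", "y", "z": the shift along the world's x, y, z in m; "rx", "ry", "rz": the turn, a rotation vector about the world's x, y, z in rad; "grip": the closure, from 0 (fully open) to 1 (shut). In form: [{"x": .., "y": .., "z": .., "rx": .., "ry": .., "rz": .., "grip": ..}, ...]. A call has 1 to 8 rows; each row shifts and turns the commanded pose from where the row before left it; what a row does not reach is not made up. A row lasts 1/8 s, in which the tool goes at most 62.5 mm and 10.7 degrees, less where a joint would pass 70% of its speed; a pose out of reach is approached as far as the arm can. A call with a gripper value outside its range is refused whole. The fingers move at their own pace and stop on an object; FORCE is the grip in N (left out, the last holds). Time passes only in rows, so rows that do not move let the fingers close. It gives the time, the measured TCP pose, the force, the opening and the grip force at its end, in the units of the state.
- state(): the state, without advancing time (a new reading comes with each control period).
- imaging.camera(name): name is "scene" or "side" or "wrist"; returns a dict with "frame" (480x640x3 uint8, red, green, blue), "depth" (480x640 float32, m along the optical axis (not along the pixel's ray), 0 where there is no reading), "camera_matrix" (3x3 intrinsics, pixels), "rvec" (rotation vector, rad) and "tvec" (3), from world to camera coordinates, as OpenCV has them; the wrist camera has in their place "T_tool_cam" (4x4, takes a point from camera to tool coordinates, whose origin is the TCP and whose axes are the flange's). Camera axes: x right, y down, z forward; pixel columns grow to the right and rows downward; lengths in m; the calibration is good to about 2 mm. A picture is of the moment at which its call begins: read the wrist's pose just before it.
- ticket.sign_off(): hands the job in; it is judged then, once.
The state is a dict: "clock": time; "joints": joint angles; "qd": joint speeds; "tau": joint torques, N m; "eef_pos": TCP position; "ee_rot": TCP orientation; "ft_force": force on the tool from outside, world axes, zero at the start; "moment": the same for the moment, N m; "grip_width": opening from 0.0 (shut) to 1.0 (fully open); "grip_force": force on a finger pad.
Only numpy, scipy, OpenCV 4.12 (cv2) and the standard library are available. Lean on these libraries where they do the work, as an engineer would, in place of code of your own. Each camera call takes 0.05 s, during which the arm holds its last target. There are 200 camera calls.

## Working session

There is one attempt and no reset: what is moved stays moved. The work goes in short steps, Python scripts to look and compute and a shell command to move; the robot and the scene stay as the last step left them, time stands still between calls to the robot, and variables do not carry over. Pictures are saved under pics/ and viewed, at most 10 in all, crops included, and the job is handed in when it is done.

```bash
mkdir -p pics; ls; cat > h.py <<'E'
import numpy as np, cv2
from rig import state, imaging, ticket
from scipy.spatial.transform import Rotation as R
def cam(n):
    s=state(); c=imaging.camera(n); K=np.array(c["camera_matrix"])
    if n=="wrist":
        T=np.eye(4); T[:3,:3]=R.from_euler('xyz',s["ee_rot"]).as_matrix(); T[:3,3]=s["eef_pos"]
        M=T@np.array(c["T_tool_cam"])
    else:
        r=cv2.Rodrigues(np.array(c["rvec"]).reshape(3,1))[0]; t=np.array(c["tvec"]).ravel()
        M=np.eye(4); M[:3,:3]=r.T; M[:3,3]=-r.T@t
    c["K"]=K; c["M"]=M; return c
def pts(c):  # world point per pixel from depth
    d=c["depth"]; v,u=np.mgrid[:480,:640]; K=c["K"]
    p=np.stack([(u-K[0,2])/K[0,0]*d,(v-K[1,2])/K[1,1]*d,d],-1)
    return p@c["M"][:3,:3].T+c["M"][:3,3]
def plane(c,u,v,z): # ray onto plane
    K=c["K"]; r=c["M"][:3,:3]@np.array([(u-K[0,2])/K[0,0],(v-K[1,2])/K[1,1],1]); o=c["M"][:3,3]
    return o+r*(z-o[2])/r[2]
def save(c,n): cv2.imwrite("pics/"+n,cv2.cvtColor(c["frame"],cv2.COLOR_RGB2BGR))
E
python3 - <<'E'
from h import *
print(state())
for n in("scene","side"):
    c=cam(n); save(c,n+"0.png"); print(n,c["M"][:3].round(3).tolist(),c["K"][0,0], c["frame"].shape)
    np.savez("pics/"+n+"0.npz",frame=c["frame"],depth=c["depth"],K=c["K"],M=c["M"])
E
```

```text
pics
{'clock': 0.0, 'joints': array([-1.45983072e-01,  3.42741031e-01,  1.52501653e+00,  1.65017465e-05,
        1.27539558e+00, -1.46015746e-01]), 'qd': array([-0.00058981, -0.00041103, -0.0004019 ,  0.00048853, -0.00042498,
        0.00024807]), 'tau': array([ 5.72253757e-04, -4.33677435e+01, -2.46005630e+01, -7.37992127e-05,
        7.83137977e-03, -1.18290802e-05]), 'eef_pos': array([5.24601473e-01, 9.47430690e-05, 2.30616625e-01]), 'ee_rot': array([-3.14005106e+00, -2.42659003e-04,  1.57082400e+00]), 'ft_force': array([ 0.40806139, -0.75504649, -0.72421595]), 'moment': array([-0.01053091,  0.00624389,  0.02265289]), 'grip_force': 0.0, 'grip_width': 0.9979656521352398}
scene [[-0.684, 0.485, -0.544, 1.137], [0.729, 0.472, -0.496, 0.461], [0.016, -0.736, -0.677, 0.712]] 481.72123742636825 (480, 640, 3)
side [[0.931, -0.262, 0.253, 0.362], [-0.364, -0.633, 0.683, -0.842], [-0.019, -0.728, -0.685, 0.889]] 499.28753922878496 (480, 640, 3)
```

View pics/scene0.png

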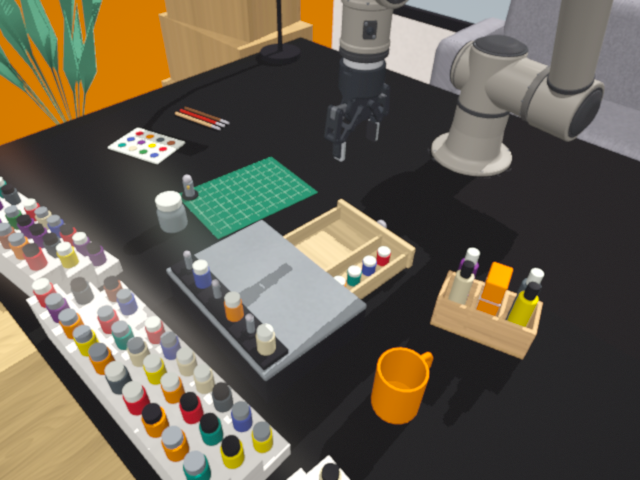

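View pics/side0.png

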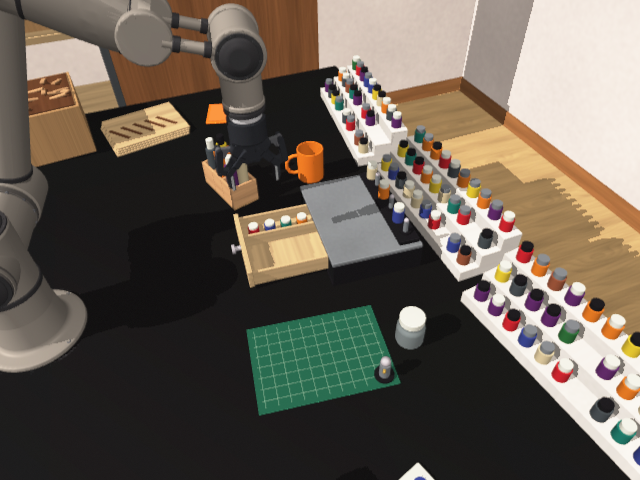

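The scene view shows the tin at about (494,285) between bottles in the rack on the left (+y). The drawer is open around (350,245) and the mat sits at (250,195), with the figure at its far corner (189,187). In the side view the wide compartment is at (285,258), nearer the mat, the knob at (236,250), the mat at (320,360) and the figure at (384,370).

```bash
cat > m.py <<'E'
from h import *
def rect(P,m,name):
    q=P[m]; r=cv2.minAreaRect(q[:,:2].astype(np.float32)*1000)
    print(name,len(q),"c",np.round(r[0],1),"size",np.round(r[1],1),"ang",round(r[2],2),"z",np.percentile(q[:,2],[5,50,95]).round(4))
for n in("scene","side"):
    c=dict(np.load(f"pics/{n}0.npz")); P=pts(c); hsv=cv2.cvtColor(c["frame"],cv2.COLOR_RGB2HSV); ok=c["depth"]>0
    H,S,V=[hsv[...,i].astype(int) for i in range(3)]; X,Y,Z=P[...,0],P[...,1],P[...,2]
    op=lambda m:cv2.morphologyEx(m.astype(np.uint8),cv2.MORPH_OPEN,np.ones((3,3)))>0
    def big(m):
        k,l,s,_=cv2.connectedComponentsWithStats(op(m).astype(np.uint8)); i=1+np.argmax(s[1:,4]); print(s[i][:4]); return l==i
    print(n); box=ok&(X>.2)&(X<1)&(abs(Y)<.5)
    rect(P,big(box&(H>65)&(H<90)&(S>80)&(abs(Z)<.02)),"mat")
    rect(P,big(box&(S<50)&(V>60)&(abs(Z-.074)<.006)),"stationtop")
    wood=box&(H>8)&(H<25)&(S>40)&(S<170)
    rect(P,big(wood&(Z<.08)&(Z>.01)&(Y<.12)&(X<.75)),"drawer")
    try: rect(P,big(wood&(abs(Z-.07)<.006)&(Y>.1)),"racktop")
    except Exception as e: print(e)
    o=box&(H>5)&(H<22)&(S>200)
    k,l,s,_=cv2.connectedComponentsWithStats(op(o).astype(np.uint8))
    for i in range(1,k):
        if s[i,4]>20: print(s[i]); rect(P,l==i,"orange"); 
        if s[i,4]>20 and (abs(Z[l==i]-.136)<.004).sum()>8: rect(P,(l==i)&(abs(Z-.136)<.004),"  top136")
E
python3 m.py
```

```text
scene
[183 156 135  83]
mat 5849 c [ 549.1 -299. ] size [213.9 290.6] ang 81.46 z [0.0031 0.0055 0.0078]
[167 220 199 159]
stationtop 11970 c [770.1   6.4] size [302.  220.7] ang 84.81 z [0.0737 0.0759 0.0778]
[285 199 122  79]
drawer 4797 c [567.9  14.4] size [194.5 190.8] ang 84.08 z [0.0167 0.0262 0.0616]
[438 271 103  65]
racktop 1086 c [516.3 314.3] size [ 81.2 166.2] ang 15.96 z [0.0654 0.0711 0.0735]
[482 262  25  41 462]
orange 462 c [444.9 282. ] size [214.8  32.7] ang 21.82 z [0.0994 0.123  0.1379]
  top136 145 c [524.5 305.3] size [60.4 29.6] ang 43.52 z [0.1332 0.1367 0.1386]
[477 301  21  14 185]
orange 185 c [542.3 321.1] size [ 6.9 31.7] ang 15.58 z [0.0687 0.0787 0.0888]
[226 309  12  12  95]
orange 95 c [863.4  34.9] size [ 5.4 18.4] ang 27.72 z [0.0894 0.0997 0.1137]
[ 371  347   62   77 3591]
orange 3591 c [715.6 279.8] size [148.9  91.8] ang 28.32 z [0.0051 0.058  0.0967]
[178 386   5   9  38]
orange 38 c [995.8  80.2] size [7.8 2.8] ang 21.63 z [0.082  0.0901 0.0972]
side
[246 305 155 111]
mat 11247 c [ 554.  -294.3] size [207.3 284. ] ang 81.59 z [0.002  0.0048 0.0075]
[300 175 123  92]
stationtop 5619 c [770.5   6.8] size [304.3 220.6] ang 84.96 z [0.0731 0.0762 0.0788]
[235 204  94  83]
drawer 4505 c [574.2  20.4] size [211.9 199.5] ang 84.26 z [0.0156 0.0216 0.0606]
[202 160  25  26]
racktop 149 c [482.5 320.6] size [ 17.8 140.5] ang 16.27 z [0.065  0.0711 0.0744]
[ 285  141   39   42 1116]
orange 1116 c [753.6 356.5] size [213.6 114.4] ang 71.2 z [0.0065 0.0631 0.0964]
[422 175   7   8  53]
orange 53 c [991.3  58. ] size [10.6 18.7] ang 40.11 z [0.0714 0.083  0.0929]
[378 189  11  10  90]
orange 90 c [848.6  21.4] size [14.  25.8] ang 59.41 z [0.0894 0.1027 0.1148]
```

```bash
cat > d.py <<'E'
from h import *
a=np.deg2rad(-5.1); Rs=np.array([[np.cos(a),-np.sin(a)],[np.sin(a),np.cos(a)]]); S0=np.array([.770,.0065])
if __name__=="__main__":
  for n in("scene","side"):
    c=dict(np.load(f"pics/{n}0.npz")); P=pts(c); Z=P[...,2]; L=(P[...,:2]-S0)@Rs; ok=c["depth"]>0
    m=ok&(L[...,0]<-.112)&(L[...,0]>-.33)&(abs(L[...,1])<.115)
    f=m&(abs(Z-.018)<.005); print(n,"floor x,y pct",np.percentile(L[f],[1,5,50,95,99],axis=0).round(3).tolist(), np.median(Z[f]).round(4))
    t=m&(abs(Z-.062)<.005)&(L[...,0]<-.2); print(" panel top",np.percentile(L[t],[1,5,50,95,99],axis=0).round(3).tolist(),t.sum(),np.median(Z[t]).round(4))
    w=m&(abs(Z-.051)<.005)&(L[...,0]>-.27); h,e=np.histogram(L[w][:,1],bins=np.arange(-.12,.12,.006)); print(" walls y",[(round(x,3),int(k)) for x,k in zip(e,h) if k>5])
    X,Y=P[...,0],P[...,1]; m=ok&(Y<-.12)&(Y>-.45)&(Z>.02)&(Z<.09)&(X>.4)&(X<.85)
    k,l,s,_=cv2.connectedComponentsWithStats(m.astype(np.uint8))
    for i in range(1,k):
        if s[i,4]>15: print("  obj",s[i],np.median(P[l==i],axis=0).round(3),P[l==i][:,2].max().round(3))
  s=state(); c=imaging.camera("wrist"); print(np.array(c["T_tool_cam"]).round(3).tolist())
E
python3 d.py
```

```text
scene floor x,y pct [[-0.286, -0.095], [-0.282, -0.091], [-0.215, -0.034], [-0.155, 0.099], [-0.149, 0.101]] 0.0184
 panel top [[-0.297, -0.101], [-0.295, -0.093], [-0.288, 0.008], [-0.284, 0.098], [-0.283, 0.106]] 494 0.0614
 walls y [(np.float64(-0.102), 84), (np.float64(-0.096), 149), (np.float64(0.018), 13), (np.float64(0.024), 191), (np.float64(0.03), 55), (np.float64(0.048), 30), (np.float64(0.054), 88), (np.float64(0.06), 111), (np.float64(0.066), 91), (np.float64(0.072), 40), (np.float64(0.09), 65), (np.float64(0.096), 209)]
  obj [183 175  12  18 158] [ 0.658 -0.38   0.044] 0.064
  obj [156 191  31  37 882] [ 0.75  -0.311  0.058] 0.081
  obj [191 220  75  42 560] [ 0.75  -0.129  0.076] 0.09
  obj [176 259  10  10  46] [ 0.844 -0.133  0.088] 0.09
side floor x,y pct [[-0.281, -0.1], [-0.275, -0.098], [-0.2, -0.017], [-0.122, 0.081], [-0.114, 0.095]] 0.0183
 panel top [[-0.295, -0.105], [-0.295, -0.1], [-0.289, -0.011], [-0.284, 0.092], [-0.283, 0.104]] 319 0.0618
 walls y [(np.float64(-0.102), 171), (np.float64(-0.096), 83), (np.float64(0.018), 43), (np.float64(0.024), 147), (np.float64(0.03), 28), (np.float64(0.048), 37), (np.float64(0.054), 69), (np.float64(0.06), 53), (np.float64(0.066), 56), (np.float64(0.072), 19), (np.float64(0.09), 67), (np.float64(0.096), 120), (np.float64(0.102), 14)]
  obj [ 331  234   86   47 1972] [ 0.756 -0.138  0.061] 0.09
  obj [395 306  31  39 952] [ 0.735 -0.338  0.071] 0.081
  obj [379 356  12  19 192] [ 0.651 -0.392  0.046] 0.067
[[0.0, -0.961, -0.277, 0.07], [1.0, 0.0, 0.0, -0.0], [0.0, -0.277, 0.961, -0.143], [0.0, 0.0, 0.0, 1.0]]
```

```bash
python3 -m handwheel '[{"ry":-0.18},{"ry":-0.18},{"ry":-0.18},{"ry":-0.18},{"ry":-0.18},{},{}]'; python3 -c "
from rig import state;s=state();print(s['joints'].round(3),s['ee_rot'].round(3))"
```

```text
[-0.146  0.343  1.525  0.     1.275 -0.146] [-3.14  -0.     1.571]schema error: expected keys x, y, z, rx, ry, rz, grip
```

```bash
python3 -m handwheel '[{"x":0,"y":0,"z":0,"rx":0,"ry":-0.18,"rz":0,"grip":0},{"x":0,"y":0,"z":0,"rx":0,"ry":-0.18,"rz":0,"grip":0},{"x":0,"y":0,"z":0,"rx":0,"ry":-0.18,"rz":0,"grip":0},{"x":0,"y":0,"z":0,"rx":0,"ry":-0.18,"rz":0,"grip":0},{"x":0,"y":0,"z":0,"rx":0,"ry":-0.18,"rz":0,"grip":0}]'; python3 -c "
from rig import state;s=state();print(s['joints'].round(3),s['ee_rot'].round(3))"
```

```text
clock: 0.78
eef_pos: [0.5251, 0.0151, 0.2293]
ee_rot: [2.428, -0.043, 1.619]
ft_force: [0.7, 0.2, 0.2]
grip_width: 1.001
grip_force: 0.0
[-0.256  0.065  2.139  0.747  0.341 -0.924] [ 2.428 -0.043  1.619]
```

```bash
python3 -m handwheel '[{"x":0,"y":0,"z":0,"rx":0,"ry":-0.18,"rz":0,"grip":0},{"x":0,"y":0,"z":0,"rx":0,"ry":-0.18,"rz":0,"grip":0},{"x":0,"y":0,"z":0,"rx":0,"ry":-0.1,"rz":0,"grip":0},{"x":0,"y":0,"z":0,"rx":0,"ry":0,"rz":0,"grip":0},{"x":0,"y":0,"z":0,"rx":0,"ry":0,"rz":0,"grip":0},{"x":0,"y":0,"z":0,"rx":0,"ry":0,"rz":0,"grip":0}]'; python3 -c "
from rig import state;s=state();print(s['joints'].round(3),s['ee_rot'].round(3))"
```

```text
clock: 1.52
eef_pos: [0.5266, 0.0398, 0.2274]
ee_rot: [2.288, -0.088, 1.69]
ft_force: [-0.0, -0.1, 0.5]
grip_width: 1.002
grip_force: 0.0
[-0.284  0.08   2.248  1.527  0.357 -1.736] [ 2.288 -0.088  1.69 ]
```

```bash
python3 -m handwheel '[{"x":0,"y":0,"z":0,"rx":0,"ry":-0.18,"rz":0,"grip":0},{"x":0,"y":0,"z":0,"rx":0,"ry":-0.18,"rz":0,"grip":0},{"x":0,"y":0,"z":0,"rx":0,"ry":-0.18,"rz":0,"grip":0},{"x":0,"y":0,"z":0,"rx":0,"ry":-0.18,"rz":0,"grip":0},{"x":0,"y":0,"z":0,"rx":0,"ry":0,"rz":0,"grip":0}]'; python3 -c "
from rig import state;s=state();print(s['joints'].round(3),s['ee_rot'].round(3))"
```

```text
clock: 2.15
eef_pos: [0.5207, 0.077, 0.2117]
ee_rot: [1.936, -0.113, 1.825]
ft_force: [-0.7, -0.3, 0.1]
grip_width: 0.997
grip_force: 0.0
[-0.36   0.338  2.524  2.392  0.994 -2.818] [ 1.936 -0.113  1.825]
```

```bash
cat > to.py <<'E'
import sys
from h import *
# usage: to.py x y z yaw tilt   tool down with closing axis (tool y) at angle yaw-90deg; tilt outward about horizontal closing axis
x,y,z,yaw,tilt=map(float,sys.argv[1:])
s=state(); A=R.from_euler('xyz',s["ee_rot"]); B=R.from_euler('xyz',[np.pi,0,np.deg2rad(yaw)])
ax=B.as_matrix()[:,1]; B=R.from_rotvec(ax*np.deg2rad(tilt))*B
print("shift",(np.array([x,y,z])-s["eef_pos"]).round(4),"rotvec",(B*A.inv()).as_rotvec().round(3),"toolz",B.as_matrix()[:,2].round(3),"joints",s["joints"].round(3), "pos",s["eef_pos"].round(4))
E
python3 to.py .50 .24 .26 106 0; python3 to.py .525 0 .231 90 0
```

```text
shift [-0.0207  0.163   0.0483] rotvec [-0.413  1.136  0.09 ] toolz [ 0.  0. -1.] joints [-0.36   0.338  2.524  2.392  0.994 -2.818] pos [0.5207 0.077  0.2117]
shift [ 0.0043 -0.077   0.0193] rotvec [-0.251  1.184 -0.154] toolz [ 0. -0. -1.] joints [-0.36   0.338  2.524  2.392  0.994 -2.818] pos [0.5207 0.077  0.2117]
```

```bash
python3 -m handwheel '[{"x":0,"y":0,"z":0.01,"rx":-0.052,"ry":0.142,"rz":0.011,"grip":0},{"x":0,"y":0.02,"z":0.01,"rx":-0.052,"ry":0.142,"rz":0.011,"grip":0},{"x":0,"y":0.02,"z":0.01,"rx":-0.052,"ry":0.142,"rz":0.011,"grip":0},{"x":0,"y":0.02,"z":0.01,"rx":-0.052,"ry":0.142,"rz":0.011,"grip":0},{"x":0,"y":0.02,"z":0.01,"rx":-0.052,"ry":0.142,"rz":0.011,"grip":0},{"x":0,"y":0.02,"z":0,"rx":-0.052,"ry":0.142,"rz":0.011,"grip":0},{"x":0,"y":0.02,"z":0,"rx":-0.052,"ry":0.142,"rz":0.011,"grip":0},{"x":0,"y":0.02,"z":0,"rx":-0.052,"ry":0.142,"rz":0.011,"grip":0}]'; python3 to.py .516 .314 .26 106 0
```

```text
clock: 3.15
eef_pos: [0.5104, 0.1907, 0.2285]
ee_rot: [2.605, -0.192, 1.904]
ft_force: [0.3, 0.3, -0.3]
grip_width: 0.995
grip_force: 0.0
shift [0.0056 0.1233 0.0315] rotvec [-0.34   0.453 -0.001] toolz [ 0.  0. -1.] joints [ 0.035  0.146  1.95   0.543  0.637 -0.62 ] pos [0.5104 0.1907 0.2285]
```

```bash
python3 -m handwheel '[{"x":0,"y":0,"z":0.02,"rx":-0.113,"ry":0.151,"rz":0,"grip":0},{"x":0,"y":0.03,"z":0.01,"rx":-0.113,"ry":0.151,"rz":0,"grip":0},{"x":0,"y":0.04,"z":0,"rx":-0.113,"ry":0.151,"rz":0,"grip":0},{"x":0,"y":0.05,"z":0,"rx":0,"ry":0,"rz":0,"grip":0},{"x":0,"y":0,"z":0,"rx":0,"ry":0,"rz":0,"grip":0},{"x":0,"y":0,"z":0,"rx":0,"ry":0,"rz":0,"grip":0}]'; python3 to.py .516 .314 .26 106 0
cat > w.py <<'E'
from h import *
c=cam("wrist"); save(c,"w1.png"); np.savez("pics/w1.npz",frame=c["frame"],depth=c["depth"],K=c["K"],M=c["M"]); P=pts(c); hsv=cv2.cvtColor(c["frame"],cv2.COLOR_RGB2HSV)
m=(c["depth"]>0)&(hsv[...,0]>5)&(hsv[...,0]<22)&(hsv[...,1]>200)&(abs(P[...,2]-.136)<.008)
m=cv2.morphologyEx(m.astype(np.uint8),cv2.MORPH_OPEN,np.ones((3,3)))
k,l,st,_=cv2.connectedComponentsWithStats(m); i=1+np.argmax(st[1:,4]); m=l==i; q=P[m]; print(st[i],np.percentile(q[:,2],[5,50,95]).round(4),cv2.minAreaRect((q[:,:2]*1000).astype(np.float32)))
E
python3 w.py
```

```text
clock: 3.9
eef_pos: [0.509, 0.3147, 0.2532]
ee_rot: [3.113, -0.029, 1.855]
ft_force: [0.2, -0.0, 0.0]
grip_width: 1.006
grip_force: 0.0
shift [ 0.007  -0.0007  0.0068] rotvec [-0.036  0.02  -0.005] toolz [ 0.  0. -1.] joints [0.412 0.443 1.307 0.026 1.358 0.123] pos [0.509  0.3147 0.2532]Traceback (most recent call last):
  File "w.py", line 5, in <module>
    k,l,st,_=cv2.connectedComponentsWithStats(m); i=1+np.argmax(st[1:,4]); m=l==i; q=P[m]; print(st[i],np.percentile(q[:,2],[5,50,95]).round(4),cv2.minAreaRect((q[:,:2]*1000).astype(np.float32)))
                                                      ~~~~~~~~~^^^^^^^^^^
    return _wrapfunc(a, 'argmax', axis=axis, out=out, **kwds)
    return bound(*args, **kwds)
ValueError: attempt to get argmax of an empty sequence
```

View pics/w1.png

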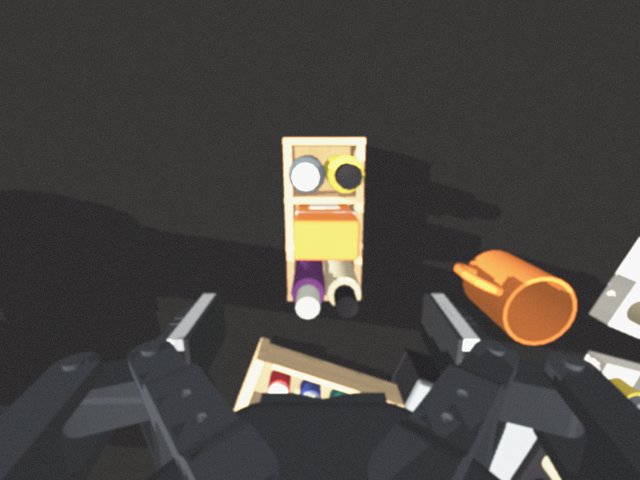

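```bash
python3 - <<'E'
from h import *
c=dict(np.load("pics/w1.npz")); P=pts(c); hsv=cv2.cvtColor(c["frame"],cv2.COLOR_RGB2HSV)
for v,u in[(240,320),(300,320),(200,320),(350,320),(240,250),(100,320)]: print(v,u,hsv[v,u],P[v,u].round(3),c["depth"][v,u])
E
```

```text
240 320 [ 28 121 247] [0.511 0.313 0.135] 0.27151522
300 320 [147  69 160] [0.527 0.257 0.124] 0.29689243
200 320 [ 30  20 247] [0.505 0.336 0.069] 0.32965022
350 320 [ 0  5 48] [ 0.566  0.132 -0.001] 0.45094207
240 250 [15  8 63] [0.44  0.257 0.001] 0.40738663
100 320 [30  4 60] [0.478 0.435 0.002] 0.36876488
```

The wrist view shows the tin top as a bright yellow-orange block, columns 294 to 358 and rows 221 to 259. It sits square with the rack, between two bottles on either side.

```bash
python3 - <<'E'
from h import *
c=dict(np.load("pics/w1.npz")); P=pts(c)
m=(c["depth"]>0)&(abs(P[...,2]-.135)<.006); m[:, :285]=0; m[:,366:]=0; m[:215]=0; m[264:]=0
m=cv2.morphologyEx(m.astype(np.uint8),cv2.MORPH_OPEN,np.ones((5,5)))>0
q=P[m]; print(m.sum(),np.percentile(q[:,2],[5,50,95]).round(4),cv2.minAreaRect((q[:,:2]*1000).astype(np.float32)))
v,u=np.nonzero(m); print(cv2.minAreaRect(np.stack([u,v],1).astype(np.float32)))
print(plane(c,(u.min()+u.max())/2,(v.min()+v.max())/2,.136))
E
```

```text
2618 [0.1342 0.1361 0.1372] ((515.2400512695312, 314.3880310058594), (54.026649475097656, 33.00859832763672), 15.64175033569336)
((325.9999694824219, 239.0), (65.99998474121094, 39.99999237060547), -0.0)
[0.51490742 0.31537789 0.136     ]
```

```bash
python3 -m handwheel '[{"x":0.006,"y":0,"z":0,"rx":-0.036,"ry":0.02,"rz":-0.007,"grip":0},{"x":0,"y":0,"z":-0.03,"rx":0,"ry":0,"rz":0,"grip":0},{"x":0,"y":0,"z":-0.03,"rx":0,"ry":0,"rz":0,"grip":0},{"x":0,"y":0,"z":-0.02,"rx":0,"ry":0,"rz":0,"grip":0},{"x":0,"y":0,"z":0,"rx":0,"ry":0,"rz":0,"grip":0},{"x":0,"y":0,"z":0,"rx":0,"ry":0,"rz":0,"grip":0}]' 50; python3 to.py .515 .3145 .09 105.7 0
```

```text
clock: 4.7
eef_pos: [0.5144, 0.3141, 0.1727]
ee_rot: [-3.136, -0.002, 1.849]
ft_force: [-1.1, 0.5, 0.7]
grip_width: 1.0
grip_force: 0.0
shift [ 0.0006  0.0004 -0.0827] rotvec [-0.001 -0.006 -0.004] toolz [ 0.  0. -1.] joints [0.42  0.535 1.382 0.003 1.23  0.141] pos [0.5144 0.3141 0.1727]
```

```bash
python3 -m handwheel '[{"x":0,"y":0,"z":-0.025,"rx":0,"ry":0,"rz":0,"grip":0},{"x":0,"y":0,"z":-0.025,"rx":0,"ry":0,"rz":0,"grip":0},{"x":0,"y":0,"z":-0.02,"rx":0,"ry":0,"rz":0,"grip":0},{"x":0,"y":0,"z":-0.012,"rx":0,"ry":0,"rz":0,"grip":0},{"x":0,"y":0,"z":0,"rx":0,"ry":0,"rz":0,"grip":0}]'; python3 -m handwheel '[{"x":0,"y":0,"z":0,"rx":0,"ry":0,"rz":0,"grip":1},{"x":0,"y":0,"z":0,"rx":0,"ry":0,"rz":0,"grip":1},{"x":0,"y":0,"z":0,"rx":0,"ry":0,"rz":0,"grip":1},{"x":0,"y":0,"z":0,"rx":0,"ry":0,"rz":0,"grip":1},{"x":0,"y":0,"z":0,"rx":0,"ry":0,"rz":0,"grip":1},{"x":0,"y":0,"z":0,"rx":0,"ry":0,"rz":0,"grip":1}]' 50
```

```text
clock: 5.32
eef_pos: [0.5134, 0.3145, 0.0891]
ee_rot: [-3.133, -0.002, 1.85]
ft_force: [0.7, -0.7, -0.1]
grip_width: 0.999
grip_force: 0.0
clock: 6.08
eef_pos: [0.5142, 0.315, 0.0901]
ee_rot: [-3.135, -0.003, 1.851]
ft_force: [1.3, 0.2, 5.3]
grip_width: 0.628
grip_force: 52.9
```

```bash
python3 -m handwheel '[{"x":0,"y":0,"z":0.01,"rx":0,"ry":0,"rz":0,"grip":1},{"x":0,"y":0,"z":0.025,"rx":0,"ry":0,"rz":0,"grip":1},{"x":0,"y":0,"z":0.03,"rx":0,"ry":0,"rz":0,"grip":1},{"x":0,"y":0,"z":0.03,"rx":0,"ry":0,"rz":0,"grip":1},{"x":0,"y":0,"z":0.03,"rx":0,"ry":0,"rz":0,"grip":1},{"x":0,"y":0,"z":0.03,"rx":0,"ry":0,"rz":0,"grip":1},{"x":0,"y":0,"z":0.03,"rx":0,"ry":0,"rz":0,"grip":1},{"x":0,"y":0,"z":0.01,"rx":0,"ry":0,"rz":0,"grip":1}]'; python3 to.py .53 -.28 .28 -27 0
```

```text
clock: 7.08
eef_pos: [0.5134, 0.3148, 0.2856]
ee_rot: [-3.135, -0.003, 1.851]
ft_force: [0.1, 0.2, -2.4]
grip_width: 0.627
grip_force: 52.9
shift [ 0.0166 -0.5948 -0.0056] rotvec [-0.009 -0.003 -2.322] toolz [-0. -0. -1.] joints [0.421 0.46  1.193 0.004 1.495 0.141] pos [0.5134 0.3148 0.2856]
```

```bash
python3 -m handwheel '[{"x":0.001,"y":-0.02,"z":0,"rx":0,"ry":0,"rz":-0.10,"grip":1},{"x":0.001,"y":-0.035,"z":0,"rx":0,"ry":0,"rz":-0.145,"grip":1},{"x":0.001,"y":-0.04,"z":0,"rx":0,"ry":0,"rz":-0.145,"grip":1},{"x":0.001,"y":-0.04,"z":0,"rx":0,"ry":0,"rz":-0.145,"grip":1},{"x":0.001,"y":-0.04,"z":0,"rx":0,"ry":0,"rz":-0.145,"grip":1},{"x":0.001,"y":-0.04,"z":0,"rx":0,"ry":0,"rz":-0.145,"grip":1},{"x":0.001,"y":-0.04,"z":0,"rx":0,"ry":0,"rz":-0.145,"grip":1},{"x":0.001,"y":-0.04,"z":0,"rx":0,"ry":0,"rz":-0.145,"grip":1}]'
python3 -m handwheel '[{"x":0.001,"y":-0.04,"z":0,"rx":0,"ry":0,"rz":-0.145,"grip":1},{"x":0.001,"y":-0.04,"z":0,"rx":0,"ry":0,"rz":-0.145,"grip":1},{"x":0.001,"y":-0.04,"z":0,"rx":0,"ry":0,"rz":-0.145,"grip":1},{"x":0.001,"y":-0.04,"z":0,"rx":0,"ry":0,"rz":-0.145,"grip":1},{"x":0.001,"y":-0.04,"z":0,"rx":0,"ry":0,"rz":-0.145,"grip":1},{"x":0.001,"y":-0.04,"z":0,"rx":0,"ry":0,"rz":-0.145,"grip":1},{"x":0.001,"y":-0.03,"z":0,"rx":0,"ry":0,"rz":-0.145,"grip":1},{"x":0.001,"y":-0.02,"z":0,"rx":0,"ry":0,"rz":-0.145,"grip":1}]';python3 to.py .53 -.28 .095 -28 0
```

```text
clock: 8.07
eef_pos: [0.5204, 0.0184, 0.2827]
ee_rot: [-3.131, -0.001, 0.731]
ft_force: [-0.1, -0.2, -2.4]
grip_width: 0.623
grip_force: 52.8
clock: 9.07
eef_pos: [0.5285, -0.2716, 0.2823]
ee_rot: [-3.132, 0.001, -0.43]
ft_force: [-0.1, -0.2, -1.5]
grip_width: 0.629
grip_force: 52.7
shift [ 0.0015 -0.0084 -0.1873] rotvec [-0.009  0.004 -0.059] toolz [-0. -0. -1.] joints [-0.609  0.442  1.23   0.009  1.472  1.391] pos [ 0.5285 -0.2716  0.2823]
```

```bash
python3 -m handwheel '[{"x":0.001,"y":-0.008,"z":-0.03,"rx":-0.009,"ry":0.004,"rz":-0.059,"grip":1},{"x":0,"y":0,"z":-0.03,"rx":0,"ry":0,"rz":0,"grip":1},{"x":0,"y":0,"z":-0.03,"rx":0,"ry":0,"rz":0,"grip":1},{"x":0,"y":0,"z":-0.03,"rx":0,"ry":0,"rz":0,"grip":1},{"x":0,"y":0,"z":-0.03,"rx":0,"ry":0,"rz":0,"grip":1},{"x":0,"y":0,"z":-0.02,"rx":0,"ry":0,"rz":0,"grip":1},{"x":0,"y":0,"z":-0.012,"rx":0,"ry":0,"rz":0,"grip":1},{"x":0,"y":0,"z":-0.004,"rx":0,"ry":0,"rz":0,"grip":1}]'
python3 -m handwheel '[{"x":0,"y":0,"z":-0.002,"rx":0,"ry":0,"rz":0,"grip":1},{"x":0,"y":0,"z":0,"rx":0,"ry":0,"rz":0,"grip":1}]'
python3 - <<'E'
from h import *
c=cam("side"); save(c,"s2.png"); np.savez("pics/s2.npz",frame=c["frame"],depth=c["depth"],K=c["K"],M=c["M"])
s=state();print(s["eef_pos"],s["ft_force"],s["joints"].round(3))
E
```

```text
clock: 10.07
eef_pos: [0.5298, -0.278, 0.0969]
ee_rot: [3.141, -0.001, -0.483]
ft_force: [0.4, -0.2, -1.6]
grip_width: 0.626
grip_force: 52.8
clock: 10.32
eef_pos: [0.5305, -0.2785, 0.0964]
ee_rot: [3.141, -0.004, -0.483]
ft_force: [0.1, -0.8, -1.8]
grip_width: 0.628
grip_force: 52.8
[ 0.53051401 -0.27857327  0.09653847] [-0.54869947  0.29889352 -2.37939069] [-0.611  0.604  1.489 -0.     1.045  1.443]
```

View pics/s2.png

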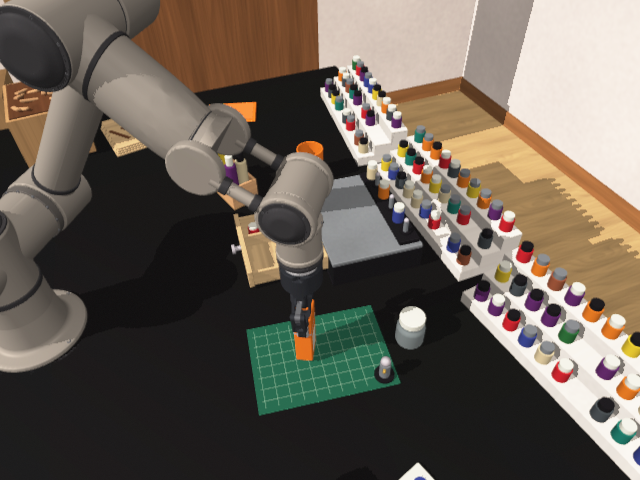

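The side view shows the tin upright in the gripper at (305,345), its bottom just above the mat near (305,358). The figure at (384,370) is clear.

```bash
python3 -m handwheel '[{"x":0,"y":0,"z":-0.003,"rx":0,"ry":0,"rz":0,"grip":1},{"x":0,"y":0,"z":-0.003,"rx":0,"ry":0,"rz":0,"grip":1},{"x":0,"y":0,"z":0,"rx":0,"ry":0,"rz":0,"grip":1}]';python3 -m handwheel '[{"x":0,"y":0,"z":-0.0015,"rx":0,"ry":0,"rz":0,"grip":1},{"x":0,"y":0,"z":0,"rx":0,"ry":0,"rz":0,"grip":1}]';python3 -m handwheel '[{"x":0,"y":0,"z":-0.0015,"rx":0,"ry":0,"rz":0,"grip":1},{"x":0,"y":0,"z":0,"rx":0,"ry":0,"rz":0,"grip":1}]'
```

```text
clock: 10.75
eef_pos: [0.53, -0.2782, 0.0895]
ee_rot: [3.141, -0.002, -0.483]
ft_force: [-0.3, 0.3, -2.6]
grip_width: 0.626
grip_force: 52.8
clock: 11.0
eef_pos: [0.5302, -0.2783, 0.0882]
ee_rot: [3.141, -0.002, -0.483]
ft_force: [-0.0, 0.1, -3.1]
grip_width: 0.627
grip_force: 52.8
clock: 11.25
eef_pos: [0.5304, -0.2785, 0.0873]
ee_rot: [3.141, -0.003, -0.483]
ft_force: [-0.0, 0.4, 1.1]
grip_width: 0.627
grip_force: 52.9
```

```bash
python3 -m handwheel '[{"x":0,"y":0,"z":-0.0005,"rx":0,"ry":0,"rz":0,"grip":1},{"x":0,"y":0,"z":0,"rx":0,"ry":0,"rz":0,"grip":0.3},{"x":0,"y":0,"z":0,"rx":0,"ry":0,"rz":0,"grip":0},{"x":0,"y":0,"z":0,"rx":0,"ry":0,"rz":0,"grip":0},{"x":0,"y":0,"z":0,"rx":0,"ry":0,"rz":0,"grip":0},{"x":0,"y":0,"z":0,"rx":0,"ry":0,"rz":0,"grip":0}]';python3 -m handwheel '[{"x":0,"y":0,"z":0.02,"rx":0,"ry":0,"rz":0,"grip":0},{"x":0,"y":0,"z":0.03,"rx":0,"ry":0,"rz":0,"grip":0},{"x":0,"y":0,"z":0.04,"rx":0,"ry":0,"rz":0,"grip":0},{"x":0,"y":0,"z":0.05,"rx":0,"ry":0,"rz":0,"grip":0},{"x":-0.02,"y":0.01,"z":0.03,"rx":0,"ry":0,"rz":0,"grip":0},{"x":-0.04,"y":0.02,"z":0,"rx":0,"ry":0,"rz":0,"grip":0},{"x":-0.02,"y":0.01,"z":0,"rx":0,"ry":0,"rz":0,"grip":0}]';python3 to.py .45 -.236 .25 -28 65
cat > tin.py <<'E'
from h import *
# tin standing on mat: top patch at z~.133 seen by scene+side
for n in("scene","side"):
    c=cam(n); P=pts(c); hsv=cv2.cvtColor(c["frame"],cv2.COLOR_RGB2HSV).astype(int)
    m=(c["depth"]>0)&(abs(P[...,0]-.53)<.08)&(abs(P[...,1]+.28)<.08)&(P[...,2]>.012)&(P[...,2]<.14)&(hsv[...,1]>60)&(hsv[...,0]<32)
    q=P[m]; t=q[q[:,2]>.129]
    print(n,m.sum(),q[:,2].max().round(4),"top",len(t),cv2.minAreaRect((t[:,:2]*1000).astype(np.float32)) if len(t)>5 else "", "all",cv2.minAreaRect((q[:,:2]*1000).astype(np.float32)))
E
python3 tin.py
```

```text
clock: 12.0
eef_pos: [0.5302, -0.2783, 0.0863]
ee_rot: [3.141, -0.002, -0.483]
ft_force: [-0.1, -0.0, -0.1]
grip_width: 1.001
grip_force: 0.0
clock: 12.88
eef_pos: [0.4488, -0.2375, 0.2569]
ee_rot: [3.141, -0.003, -0.483]
ft_force: [-0.1, -0.6, 0.0]
grip_width: 1.003
grip_force: 0.0
shift [ 0.0012  0.0015 -0.0069] rotvec [-0.528 -1.001 -0.004] toolz [ 0.8   -0.425 -0.423] joints [-0.638  0.289  1.528 -0.     1.321  1.416] pos [ 0.4488 -0.2375  0.2569]
scene 948 0.1386 top 226 ((528.8201293945312, -277.4271240234375), (56.97596740722656, 34.71216583251953), 62.06208801269531) all ((529.2440795898438, -277.4593200683594), (57.55335998535156, 35.597862243652344), 62.860939025878906)
side 1140 0.1382 top 431 ((528.8521728515625, -279.9252624511719), (56.04456329345703, 34.22760772705078), 62.992122650146484) all ((528.8320922851562, -280.35308837890625), (56.81678771972656, 34.91108322143555), 62.14354705810547)
```

```bash
python3 -m handwheel '[{"x":0,"y":0,"z":0,"rx":-0.079,"ry":-0.15,"rz":0,"grip":0},{"x":0,"y":0,"z":0,"rx":-0.079,"ry":-0.15,"rz":0,"grip":0},{"x":0,"y":0,"z":0,"rx":-0.079,"ry":-0.15,"rz":0,"grip":0},{"x":0,"y":0,"z":0,"rx":-0.079,"ry":-0.15,"rz":0,"grip":0},{"x":0,"y":0,"z":0,"rx":-0.079,"ry":-0.15,"rz":0,"grip":0},{"x":0,"y":0,"z":0,"rx":-0.079,"ry":-0.15,"rz":0,"grip":0},{"x":0,"y":0,"z":0,"rx":-0.079,"ry":-0.15,"rz":0,"grip":0}]';python3 to.py .45 -.236 .25 -28 65
```

```text
clock: 13.85
eef_pos: [0.4651, -0.2169, 0.2568]
ee_rot: [-3.053, -0.844, -0.469]
ft_force: [0.1, 0.4, 1.4]
grip_width: 1.001
grip_force: 0.0
shift [-0.0151 -0.0191 -0.0068] rotvec [-0.177 -0.236 -0.094] toolz [ 0.8   -0.425 -0.423] joints [-0.785 -0.014  2.227  1.198  0.345  0.174] pos [ 0.4651 -0.2169  0.2568]
```

```bash
python3 -m handwheel '[{"x":-0.005,"y":-0.005,"z":0,"rx":-0.08,"ry":-0.11,"rz":-0.03,"grip":0},{"x":-0.005,"y":-0.005,"z":0,"rx":-0.08,"ry":-0.11,"rz":-0.03,"grip":0},{"x":-0.005,"y":-0.005,"z":0,"rx":-0.06,"ry":-0.11,"rz":-0.03,"grip":0},{"x":0,"y":0,"z":0,"rx":0,"ry":0,"rz":0,"grip":0},{"x":0,"y":0,"z":0,"rx":0,"ry":0,"rz":0,"grip":0},{"x":0,"y":0,"z":0,"rx":0,"ry":0,"rz":0,"grip":0}]';python3 to.py .45 -.236 .25 -28 65
```

```text
clock: 14.6
eef_pos: [0.4692, -0.2042, 0.2543]
ee_rot: [-3.002, -1.0, -0.493]
ft_force: [0.6, 0.4, 0.2]
grip_width: 1.0
grip_force: 0.0
shift [-0.0192 -0.0318 -0.0043] rotvec [-0.123 -0.087 -0.118] toolz [ 0.8   -0.425 -0.423] joints [-0.811  0.017  2.364  1.986  0.443 -0.638] pos [ 0.4692 -0.2042  0.2543]
```

```bash
python3 -m handwheel '[{"x":-0.007,"y":-0.011,"z":-0.001,"rx":-0.05,"ry":-0.04,"rz":-0.045,"grip":0},{"x":-0.007,"y":-0.011,"z":-0.001,"rx":-0.05,"ry":-0.04,"rz":-0.045,"grip":0},{"x":-0.007,"y":-0.01,"z":-0.001,"rx":-0.03,"ry":-0.02,"rz":-0.03,"grip":0},{"x":0,"y":0,"z":0,"rx":0,"ry":0,"rz":0,"grip":0},{"x":0,"y":0,"z":0,"rx":0,"ry":0,"rz":0,"grip":0},{"x":0,"y":0,"z":0,"rx":0,"ry":0,"rz":0,"grip":0}]';python3 to.py .45 -.236 .25 -28 65
```

```text
clock: 15.35
eef_pos: [0.4489, -0.2349, 0.2515]
ee_rot: [-3.138, -1.147, -0.489]
ft_force: [-0.1, -1.0, 0.1]
grip_width: 0.999
grip_force: 0.0
shift [ 0.0011 -0.0011 -0.0015] rotvec [ 0.005  0.012 -0.003] toolz [ 0.8   -0.425 -0.423] joints [-0.831  0.09   2.493  2.596  0.639 -1.263] pos [ 0.4489 -0.2349  0.2515]
```

```bash
python3 -m handwheel '[{"x":0,"y":0,"z":-0.02,"rx":0,"ry":0,"rz":0,"grip":0},{"x":0.002,"y":-0.001,"z":-0.03,"rx":0,"ry":0,"rz":0,"grip":0},{"x":0.003,"y":-0.002,"z":-0.03,"rx":0,"ry":0,"rz":0,"grip":0},{"x":0.003,"y":-0.002,"z":-0.03,"rx":0,"ry":0,"rz":0,"grip":0},{"x":0.003,"y":-0.002,"z":-0.02,"rx":0,"ry":0,"rz":0,"grip":0},{"x":0.001,"y":0,"z":-0.017,"rx":0,"ry":0,"rz":0,"grip":0},{"x":0,"y":0,"z":0,"rx":0,"ry":0,"rz":0,"grip":0},{"x":0,"y":0,"z":0,"rx":0,"ry":0,"rz":0,"grip":0}]';python3 to.py .461 -.242 .104 -27.8 65
```

```text
clock: 16.35
eef_pos: [0.4607, -0.2419, 0.1044]
ee_rot: [-3.137, -1.147, -0.491]
ft_force: [0.1, -1.1, 0.2]
grip_width: 0.997
grip_force: 0.0
shift [ 0.0003 -0.0001 -0.0004] rotvec [0.004 0.012 0.001] toolz [ 0.802 -0.423 -0.423] joints [-0.813  0.74   2.598  2.835  1.334 -1.633] pos [ 0.4607 -0.2419  0.1044]
```

```bash
python3 -m handwheel '[{"x":0.016,"y":-0.0085,"z":-0.0085,"rx":0,"ry":0,"rz":0,"grip":0},{"x":0.016,"y":-0.0085,"z":-0.0085,"rx":0,"ry":0,"rz":0,"grip":0},{"x":0.016,"y":-0.0085,"z":-0.0085,"rx":0,"ry":0,"rz":0,"grip":0},{"x":0.016,"y":-0.0085,"z":-0.0085,"rx":0,"ry":0,"rz":0,"grip":0},{"x":0.011,"y":-0.006,"z":-0.006,"rx":0,"ry":0,"rz":0,"grip":0},{"x":0,"y":0,"z":0,"rx":0,"ry":0,"rz":0,"grip":0},{"x":0,"y":0,"z":0,"rx":0,"ry":0,"rz":0,"grip":0}]';python3 to.py .536 -.282 .064 -27.8 65; python3 tin.py
python3 - <<'E'
from h import *
c=cam("side"); cv2.imwrite("pics/s3.png",cv2.cvtColor(cv2.resize(c["frame"][230:430,180:440],None,fx=2.5,fy=2.5),cv2.COLOR_RGB2BGR))
E
```

```text
clock: 17.23
eef_pos: [0.535, -0.2815, 0.0642]
ee_rot: [-3.137, -1.146, -0.491]
ft_force: [-0.5, 0.2, -0.6]
grip_width: 0.996
grip_force: 0.0
shift [ 0.001  -0.0005 -0.0002] rotvec [0.004 0.011 0.002] toolz [ 0.802 -0.423 -0.423] joints [-0.725  0.811  2.359  2.905  1.174 -1.576] pos [ 0.535  -0.2815  0.0642]
scene 930 0.1382 top 226 ((527.3192138671875, -280.0377502441406), (58.81203842163086, 34.895423889160156), 61.55971145629883) all ((525.1759033203125, -282.86236572265625), (95.17149353027344, 45.609535217285156), 47.037593841552734)
side 1117 0.1387 top 435 ((529.0867309570312, -279.6226501464844), (55.21799850463867, 33.910499572753906), 62.42668533325195) all ((529.5294189453125, -277.9937744140625), (98.3457260131836, 41.08869552612305), 71.15311431884766)
```

View pics/s3.png

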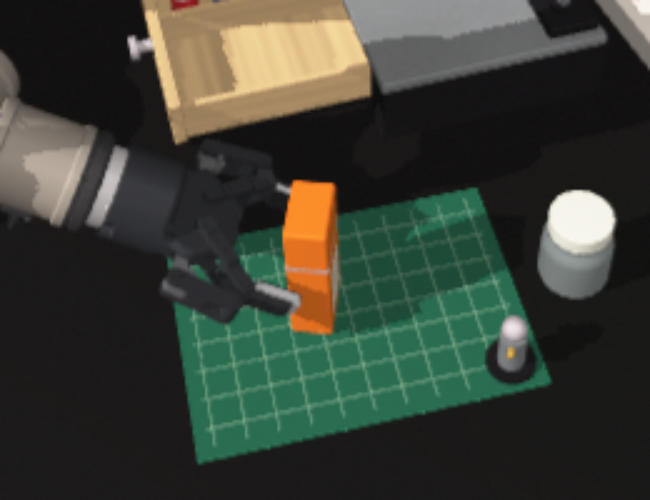

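The crop shows the tin upright and the fingers on either side of it: the near pad overlaps it at (285,298) and the far one is at (285,190). The pads swing forward as they close, so I'll advance 3 mm and grip.

```bash
python3 -m handwheel '[{"x":0.0025,"y":-0.001,"z":-0.001,"rx":0,"ry":0,"rz":0,"grip":0},{"x":0,"y":0,"z":0,"rx":0,"ry":0,"rz":0,"grip":0.3},{"x":0,"y":0,"z":0,"rx":0,"ry":0,"rz":0,"grip":1},{"x":0,"y":0,"z":0,"rx":0,"ry":0,"rz":0,"grip":1},{"x":0,"y":0,"z":0,"rx":0,"ry":0,"rz":0,"grip":1},{"x":0,"y":0,"z":0,"rx":0,"ry":0,"rz":0,"grip":1}]' 60;python3 -m handwheel '[{"x":0,"y":0,"z":0.01,"rx":0,"ry":0,"rz":0,"grip":1},{"x":0,"y":0,"z":0.025,"rx":0,"ry":0,"rz":0,"grip":1},{"x":0,"y":0,"z":0.03,"rx":0,"ry":0,"rz":0,"grip":1},{"x":0,"y":0,"z":0.03,"rx":0,"ry":0,"rz":0,"grip":1},{"x":0,"y":0,"z":0.03,"rx":0,"ry":0,"rz":0,"grip":1},{"x":0,"y":0,"z":0.03,"rx":0,"ry":0,"rz":0,"grip":1},{"x":0,"y":0,"z":0.02,"rx":0,"ry":0,"rz":0,"grip":1}]';python3 to.py .50 -.1 .25 -28 -20;python3 to.py .50 -.1 .25 -28 0
```

```text
clock: 18.12
eef_pos: [0.5379, -0.283, 0.063]
ee_rot: [-3.138, -1.147, -0.491]
ft_force: [-1.3, -0.4, 2.2]
grip_width: 0.623
grip_force: 63.8
clock: 19.0
eef_pos: [0.5373, -0.2825, 0.2394]
ee_rot: [-3.139, -1.146, -0.489]
ft_force: [-1.2, -0.0, -2.3]
grip_width: 0.622
grip_force: 63.8
shift [-0.0373  0.1825  0.0106] rotvec [ 7.000e-01  1.321e+00 -1.000e-03] toolz [-0.302  0.161 -0.94 ] joints [-0.722  0.278  2.272  2.744  0.581 -1.331] pos [ 0.5373 -0.2825  0.2394]
shift [-0.0373  0.1825  0.0106] rotvec [ 5.370e-01  1.013e+00 -1.000e-03] toolz [-0. -0. -1.] joints [-0.722  0.278  2.272  2.744  0.581 -1.331] pos [ 0.5373 -0.2825  0.2394]
```

```bash
python3 -m handwheel '[{"x":0,"y":0.01,"z":0.01,"rx":0.07,"ry":0.133,"rz":0,"grip":1},{"x":0,"y":0.015,"z":0.01,"rx":0.07,"ry":0.133,"rz":0,"grip":1},{"x":0,"y":0.015,"z":0.01,"rx":0.07,"ry":0.133,"rz":0,"grip":1},{"x":0,"y":0.015,"z":0,"rx":0.07,"ry":0.133,"rz":0,"grip":1},{"x":0,"y":0.015,"z":0,"rx":0.07,"ry":0.133,"rz":0,"grip":1},{"x":0,"y":0.015,"z":0,"rx":0.07,"ry":0.133,"rz":0,"grip":1},{"x":0,"y":0.015,"z":0,"rx":0.07,"ry":0.133,"rz":0,"grip":1},{"x":0,"y":0,"z":0,"rx":0.07,"ry":0.133,"rz":0,"grip":1}]';python3 to.py .50 -.1 .25 -5.1 -24.3
```

```text
clock: 20.0
eef_pos: [0.5712, -0.1985, 0.2589]
ee_rot: [-2.912, -0.67, -0.49]
ft_force: [1.2, 1.3, -1.6]
grip_width: 0.622
grip_force: 64.5
shift [-0.0712  0.0985 -0.0089] rotvec [0.083 1.118 0.329] toolz [-0.41   0.037 -0.911] joints [-0.623  0.18   1.892  0.656  0.524  0.874] pos [ 0.5712 -0.1985  0.2589]
```

```bash
python3 -m handwheel '[{"x":-0.005,"y":0.01,"z":0,"rx":0.01,"ry":0.14,"rz":0.041,"grip":1},{"x":-0.005,"y":0.02,"z":0,"rx":0.01,"ry":0.14,"rz":0.041,"grip":1},{"x":-0.005,"y":0.025,"z":0,"rx":0.01,"ry":0.14,"rz":0.041,"grip":1},{"x":-0.005,"y":0.025,"z":0,"rx":0.01,"ry":0.14,"rz":0.041,"grip":1},{"x":-0.005,"y":0.025,"z":0,"rx":0.01,"ry":0.14,"rz":0.041,"grip":1},{"x":-0.005,"y":0.025,"z":0,"rx":0.01,"ry":0.14,"rz":0.041,"grip":1},{"x":0,"y":0.025,"z":0,"rx":0.01,"ry":0.14,"rz":0.041,"grip":1},{"x":0,"y":0.02,"z":0,"rx":0.01,"ry":0.14,"rz":0.041,"grip":1}]';python3 to.py .55 -.012 .2 -5.1 -24.3
```

```text
clock: 21.0
eef_pos: [0.5426, -0.0238, 0.2601]
ee_rot: [3.138, 0.423, -0.088]
ft_force: [-0.9, -0.6, -2.9]
grip_width: 0.625
grip_force: 64.5
shift [ 0.0074  0.0118 -0.0601] rotvec [ 0.003  0.001 -0.002] toolz [-0.41   0.037 -0.911] joints [-0.165  0.623  1.059 -0.037  1.881  1.49 ] pos [ 0.5426 -0.0238  0.2601]
```

```bash
python3 -m handwheel '[{"x":0.008,"y":0.006,"z":-0.04,"rx":0.003,"ry":0.001,"rz":-0.002,"grip":1},{"x":0.009,"y":0.006,"z":-0.04,"rx":0,"ry":0,"rz":0,"grip":1},{"x":0,"y":0,"z":-0.04,"rx":0,"ry":0,"rz":0,"grip":1},{"x":0,"y":0,"z":-0.02,"rx":0,"ry":0,"rz":0,"grip":1},{"x":0,"y":0,"z":0,"rx":0,"ry":0,"rz":0,"grip":1},{"x":0,"y":0,"z":0,"rx":0,"ry":0,"rz":0,"grip":1}]'
cat > t3.py <<'E'
import sys
from h import *
from d import Rs,S0
s=state(); print(s["eef_pos"].round(4),s["ft_force"].round(1)); c0=s["eef_pos"]
Q=[]
for n in("scene","side"):
    c=cam(n); save(c,n+sys.argv[1]+".png"); P=pts(c); hsv=cv2.cvtColor(c["frame"],cv2.COLOR_RGB2HSV).astype(int)
    m=(c["depth"]>0)&(np.abs(P[...,0]-c0[0])<.1)&(np.abs(P[...,1]-c0[1])<.07)&(P[...,2]<c0[2]+.045)&(hsv[...,1]>185)&(hsv[...,0]<30)&(hsv[...,2]>90)
    m=cv2.morphologyEx(m.astype(np.uint8),cv2.MORPH_OPEN,np.ones((3,3)))>0
    q=P[m]; L=(q[:,:2]-S0)@Rs; print(n,m.sum(),"L pct x",np.percentile(L[:,0],[2,98]).round(3),"y",np.percentile(L[:,1],[2,98]).round(3),"z",np.percentile(q[:,2],[2,50,98]).round(4))
    zt=np.percentile(q[:,2],98); t=q[:,2]>zt-.008; A=np.c_[L[t],np.ones(t.sum())]; k,_,_,_=np.linalg.lstsq(A,q[t][:,2],rcond=None); print("  top slope",k.round(3),t.sum())
E
python3 t3.py 4
```

```text
clock: 21.75
eef_pos: [0.5601, -0.0129, 0.1206]
ee_rot: [-3.141, 0.42, -0.09]
ft_force: [0.5, -0.8, -2.0]
grip_width: 0.621
grip_force: 64.5
[ 0.5601 -0.0129  0.1206] [ 0.5 -0.8 -2. ]
scene 1146 L pct x [-0.264 -0.137] y [-0.062 -0.01 ] z [0.1185 0.1457 0.1503]
  top slope [-0.001 -0.025  0.147] 645
side 651 L pct x [-0.265 -0.14 ] y [-0.067 -0.016] z [0.118  0.1404 0.1507]
  top slope [0.004 0.033 0.15 ] 300
```

```bash
python3 -m handwheel '[{"x":0,"y":0,"z":-0.025,"rx":0,"ry":0,"rz":0,"grip":1},{"x":0,"y":0,"z":-0.025,"rx":0,"ry":0,"rz":0,"grip":1},{"x":0,"y":0,"z":-0.02,"rx":0,"ry":0,"rz":0,"grip":1},{"x":0,"y":0,"z":-0.012,"rx":0,"ry":0,"rz":0,"grip":1},{"x":0,"y":0,"z":-0.008,"rx":0,"ry":0,"rz":0,"grip":1},{"x":0,"y":0,"z":0,"rx":0,"ry":0,"rz":0,"grip":1}]';python3 -m handwheel '[{"x":0,"y":0,"z":-0.003,"rx":0,"ry":0,"rz":0,"grip":1},{"x":0,"y":0,"z":0,"rx":0,"ry":0,"rz":0,"grip":1}]'
python3 -m handwheel '[{"x":0,"y":0,"z":-0.002,"rx":0,"ry":0,"rz":0,"grip":1},{"x":0,"y":0,"z":0,"rx":0,"ry":0,"rz":0,"grip":1}]'
```

```text
clock: 22.6
eef_pos: [0.5596, -0.0128, 0.0294]
ee_rot: [-3.141, 0.422, -0.09]
ft_force: [0.2, -0.4, -1.9]
grip_width: 0.62
grip_force: 64.5
clock: 22.85
eef_pos: [0.5598, -0.0128, 0.0267]
ee_rot: [-3.141, 0.421, -0.09]
ft_force: [-0.3, -0.6, -2.4]
grip_width: 0.62
grip_force: 64.5
clock: 23.1
eef_pos: [0.5596, -0.0127, 0.0245]
ee_rot: [-3.141, 0.422, -0.09]
ft_force: [-0.0, 0.8, -2.3]
grip_width: 0.616
grip_force: 64.5
```

```bash
python3 -m handwheel '[{"x":0,"y":0,"z":-0.0015,"rx":0,"ry":0,"rz":0,"grip":1},{"x":0,"y":0,"z":0,"rx":0,"ry":0,"rz":0,"grip":1}]'
python3 -m handwheel '[{"x":0,"y":0,"z":-0.001,"rx":0,"ry":0,"rz":0,"grip":1},{"x":0,"y":0,"z":0,"rx":0,"ry":0,"rz":0,"grip":1}]'; python3 t3.py 5
```

```text
clock: 23.35
eef_pos: [0.5598, -0.0128, 0.0241]
ee_rot: [-3.141, 0.421, -0.09]
ft_force: [0.3, 0.6, 5.2]
grip_width: 0.621
grip_force: 65.0
clock: 23.6
eef_pos: [0.5598, -0.0128, 0.0241]
ee_rot: [-3.141, 0.421, -0.09]
ft_force: [-0.7, 1.0, 11.3]
grip_width: 0.62
grip_force: 65.9
[ 0.5598 -0.0128  0.0241] [-0.7  1.  11.3]
scene 830 L pct x [-0.263 -0.137] y [-0.061 -0.01 ] z [0.0239 0.0506 0.0542]
  top slope [-0.002 -0.021  0.051] 524
side 523 L pct x [-0.266 -0.14 ] y [-0.066 -0.017] z [0.0234 0.0457 0.0551]
  top slope [-0.002  0.017  0.052] 247
```

```bash
python3 -m handwheel '[{"x":0,"y":0,"z":0.0015,"rx":0,"ry":0,"rz":0,"grip":1},{"x":0,"y":0,"z":0,"rx":0,"ry":0,"rz":0,"grip":0.3},{"x":0,"y":0,"z":0,"rx":0,"ry":0,"rz":0,"grip":0.2},{"x":0,"y":0,"z":0,"rx":0,"ry":0,"rz":0,"grip":0.2},{"x":0,"y":0,"z":0,"rx":0,"ry":0,"rz":0,"grip":0.2},{"x":0,"y":0,"z":0,"rx":0,"ry":0,"rz":0,"grip":0.2}]';python3 -m handwheel '[{"x":0,"y":0,"z":0.015,"rx":0,"ry":0,"rz":0,"grip":0.2},{"x":0,"y":0,"z":0.02,"rx":0,"ry":0,"rz":0,"grip":0.2},{"x":0,"y":0,"z":0.03,"rx":0,"ry":0,"rz":0,"grip":0.2},{"x":0,"y":0,"z":0.03,"rx":0,"ry":0,"rz":0,"grip":0.2},{"x":0,"y":0,"z":0.03,"rx":0,"ry":0,"rz":0,"grip":0.2},{"x":0,"y":0,"z":0.03,"rx":0,"ry":0,"rz":0,"grip":0.2}]'; python3 t3.py 6
```

```text
clock: 24.45
eef_pos: [0.5597, -0.0128, 0.0234]
ee_rot: [-3.141, 0.422, -0.09]
ft_force: [0.6, -0.6, -0.3]
grip_width: 0.802
grip_force: 0.0
clock: 25.2
eef_pos: [0.5597, -0.0128, 0.1813]
ee_rot: [-3.141, 0.42, -0.09]
ft_force: [0.7, -0.4, -0.6]
grip_width: 0.801
grip_force: 0.0
[ 0.5597 -0.0128  0.1813] [ 0.7 -0.4 -0.6]
scene 1130 L pct x [-0.261 -0.137] y [-0.061 -0.01 ] z [0.0238 0.0507 0.0542]
  top slope [-0.005 -0.026  0.05 ] 732
side 931 L pct x [-0.265 -0.139] y [-0.066 -0.017] z [0.0242 0.0497 0.055 ]
  top slope [0.003 0.014 0.053] 554
```

View pics/side6.png

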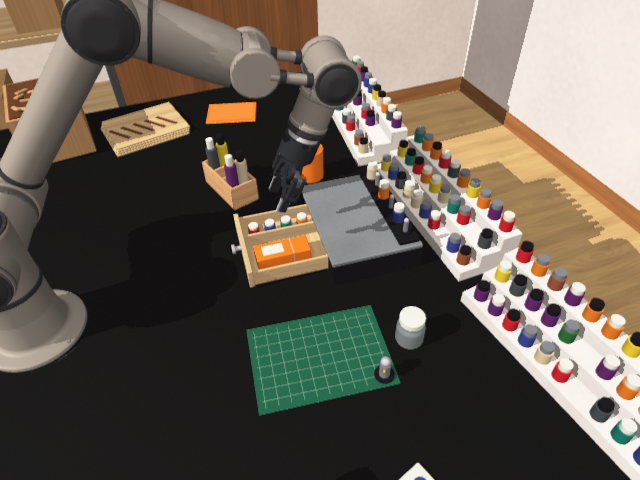

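The side view shows the tin lying flat in the wide compartment at (283,250), with its white patch up. Everything else is still standing in place. Next I'll push the drawer shut with closed fingers.

```bash
python3 to.py .4205 -.0175 .15 -5.1 0; python3 -m handwheel '[{"x":-0.02,"y":0,"z":0,"rx":-0.01,"ry":-0.085,"rz":0,"grip":0.2},{"x":-0.03,"y":-0.001,"z":0,"rx":-0.01,"ry":-0.085,"rz":0,"grip":0.6},{"x":-0.035,"y":-0.001,"z":-0.01,"rx":-0.01,"ry":-0.085,"rz":0,"grip":1},{"x":-0.03,"y":-0.001,"z":-0.01,"rx":-0.01,"ry":-0.085,"rz":0,"grip":1},{"x":-0.024,"y":-0.001,"z":-0.01,"rx":0,"ry":-0.085,"rz":0,"grip":1},{"x":0,"y":0,"z":0,"rx":0,"ry":0,"rz":0,"grip":1},{"x":0,"y":0,"z":0,"rx":0,"ry":0,"rz":0,"grip":1}]' 30; python3 to.py .4205 -.0175 .035 -5.1 0
```

```text
shift [-0.1408 -0.0045 -0.0335] rotvec [-0.037 -0.411  0.001] toolz [-0. -0. -1.] joints [-0.147  0.701  1.12  -0.023  1.733  1.515] pos [ 0.5613 -0.013   0.1835]
clock: 26.18
eef_pos: [0.4218, -0.017, 0.1493]
ee_rot: [3.141, -0.007, -0.092]
ft_force: [0.4, -0.6, -0.2]
grip_width: 0.003
grip_force: 0.0
shift [-0.0013 -0.0005 -0.1143] rotvec [0.002 0.007 0.003] toolz [-0. -0. -1.] joints [-0.222  0.248  1.916 -0.     0.97   1.441] pos [ 0.4218 -0.017   0.1493]
```

```bash
python3 -m handwheel '[{"x":0,"y":0,"z":-0.03,"rx":0,"ry":0,"rz":0,"grip":1},{"x":0,"y":0,"z":-0.03,"rx":0,"ry":0,"rz":0,"grip":1},{"x":0,"y":0,"z":-0.03,"rx":0,"ry":0,"rz":0,"grip":1},{"x":0,"y":0,"z":-0.024,"rx":0,"ry":0,"rz":0,"grip":1},{"x":0.015,"y":-0.0013,"z":0,"rx":0,"ry":0,"rz":0,"grip":1},{"x":0.015,"y":-0.0013,"z":0,"rx":0,"ry":0,"rz":0,"grip":1}]';python3 -m handwheel '[{"x":0.01,"y":-0.0009,"z":0,"rx":0,"ry":0,"rz":0,"grip":1},{"x":0.01,"y":-0.0009,"z":0,"rx":0,"ry":0,"rz":0,"grip":1},{"x":0.01,"y":-0.0009,"z":0,"rx":0,"ry":0,"rz":0,"grip":1},{"x":0.012,"y":-0.0011,"z":0,"rx":0,"ry":0,"rz":0,"grip":1},{"x":0.012,"y":-0.0011,"z":0,"rx":0,"ry":0,"rz":0,"grip":1}]'; python3 t3.py 7
```

```text
clock: 26.92
eef_pos: [0.4528, -0.0196, 0.034]
ee_rot: [3.141, -0.006, -0.092]
ft_force: [0.1, -0.0, -0.8]
grip_width: -0.002
grip_force: 0.0
clock: 27.55
eef_pos: [0.5052, -0.0243, 0.0344]
ee_rot: [3.141, -0.005, -0.092]
ft_force: [-1.9, -0.2, -1.2]
grip_width: -0.0
grip_force: 1.0
[ 0.5052 -0.0243  0.0344] [-1.9 -0.2 -1.2]
scene 347 L pct x [-0.218 -0.166] y [-0.058 -0.01 ] z [0.0233 0.0492 0.0538]
  top slope [ 0.001 -0.036  0.051] 197
side 354 L pct x [-0.217 -0.162] y [-0.066 -0.018] z [0.0236 0.047  0.0547]
  top slope [0.002 0.021 0.053] 178
```

View pics/side7.png

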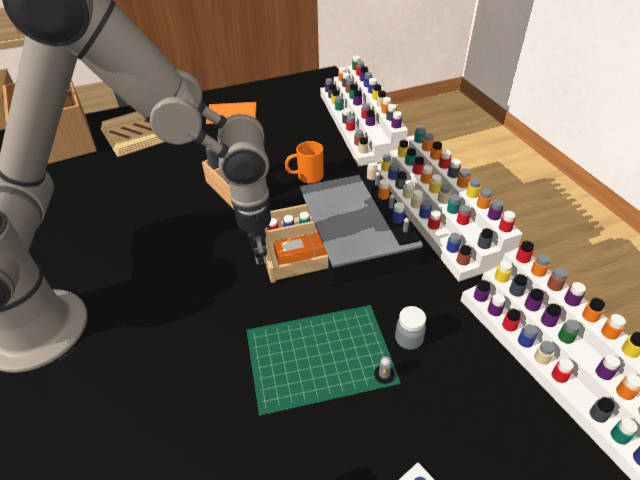

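The drawer is sliding in with the fingers at its front, at (262,255). The tin is still flat at (298,245).

```bash
python3 -m handwheel '[{"x":0.014,"y":-0.0012,"z":0,"rx":0,"ry":0,"rz":0,"grip":1},{"x":0.014,"y":-0.0012,"z":0,"rx":0,"ry":0,"rz":0,"grip":1},{"x":0.014,"y":-0.0012,"z":0,"rx":0,"ry":0,"rz":0,"grip":1},{"x":0.014,"y":-0.0012,"z":0,"rx":0,"ry":0,"rz":0,"grip":1},{"x":0.014,"y":-0.0012,"z":0,"rx":0,"ry":0,"rz":0,"grip":1},{"x":0.014,"y":-0.0012,"z":0,"rx":0,"ry":0,"rz":0,"grip":1},{"x":0.012,"y":-0.0011,"z":0,"rx":0,"ry":0,"rz":0,"grip":1},{"x":0.008,"y":-0.0007,"z":0,"rx":0,"ry":0,"rz":0,"grip":1}]'
python3 -m handwheel '[{"x":0.005,"y":-0.0005,"z":0,"rx":0,"ry":0,"rz":0,"grip":1},{"x":0.004,"y":-0.0004,"z":0,"rx":0,"ry":0,"rz":0,"grip":1},{"x":0.003,"y":-0.0003,"z":0,"rx":0,"ry":0,"rz":0,"grip":1},{"x":0.002,"y":-0.0002,"z":0,"rx":0,"ry":0,"rz":0,"grip":1}]'
```

```text
clock: 28.65
eef_pos: [0.6091, -0.0334, 0.0345]
ee_rot: [3.141, -0.005, -0.092]
ft_force: [-2.4, -0.8, 0.0]
grip_width: -0.001
grip_force: 1.0
clock: 29.15
eef_pos: [0.6227, -0.0346, 0.0345]
ee_rot: [3.141, -0.005, -0.092]
ft_force: [-1.7, 0.6, 0.5]
grip_width: 0.003
grip_force: 0.8
```

```bash
python3 -m handwheel '[{"x":0.002,"y":-0.0002,"z":0,"rx":0,"ry":0,"rz":0,"grip":1},{"x":0.002,"y":-0.0002,"z":0,"rx":0,"ry":0,"rz":0,"grip":1},{"x":0.002,"y":-0.0002,"z":0,"rx":0,"ry":0,"rz":0,"grip":1},{"x":0.002,"y":-0.0002,"z":0,"rx":0,"ry":0,"rz":0,"grip":1}]'
python3 -m handwheel '[{"x":0.001,"y":0,"z":0,"rx":0,"ry":0,"rz":0,"grip":1},{"x":0.001,"y":0,"z":0,"rx":0,"ry":0,"rz":0,"grip":1},{"x":0,"y":0,"z":0,"rx":0,"ry":0,"rz":0,"grip":1}]'
python3 -m handwheel '[{"x":0.001,"y":0,"z":0,"rx":0,"ry":0,"rz":0,"grip":1},{"x":0.001,"y":0,"z":0,"rx":0,"ry":0,"rz":0,"grip":1},{"x":0,"y":0,"z":0,"rx":0,"ry":0,"rz":0,"grip":1}]'
```

```text
clock: 29.65
eef_pos: [0.6308, -0.0353, 0.0345]
ee_rot: [3.141, -0.005, -0.092]
ft_force: [-1.8, 1.2, 1.1]
grip_width: 0.0
grip_force: 0.8
clock: 30.02
eef_pos: [0.6328, -0.0355, 0.0345]
ee_rot: [3.141, -0.006, -0.092]
ft_force: [-0.6, 0.8, 0.6]
grip_width: -0.003
grip_force: 0.4
clock: 30.4
eef_pos: [0.6329, -0.0355, 0.0345]
ee_rot: [3.141, -0.001, -0.092]
ft_force: [-9.2, -1.1, 5.9]
grip_width: 0.001
grip_force: 4.2
```

The drawer hit its stop where predicted, at 9 N. I'll back off and check.

```bash
python3 -m handwheel '[{"x":0.001,"y":0,"z":0,"rx":0,"ry":0,"rz":0,"grip":1},{"x":0,"y":0,"z":0,"rx":0,"ry":0,"rz":0,"grip":1},{"x":-0.01,"y":0.001,"z":0,"rx":0,"ry":0,"rz":0,"grip":1},{"x":-0.03,"y":0.0025,"z":0,"rx":0,"ry":0,"rz":0,"grip":1},{"x":-0.04,"y":0.0035,"z":0,"rx":0,"ry":0,"rz":0,"grip":1},{"x":-0.04,"y":0.0035,"z":0.03,"rx":0,"ry":0,"rz":0,"grip":1},{"x":-0.04,"y":0,"z":0.06,"rx":0,"ry":0,"rz":0,"grip":1},{"x":0,"y":0,"z":0.06,"rx":0,"ry":0,"rz":0,"grip":1}]'; python3 -m handwheel '[{"x":0,"y":0,"z":0,"rx":0,"ry":0,"rz":0,"grip":1},{"x":0,"y":0,"z":0,"rx":0,"ry":0,"rz":0,"grip":1},{"x":0,"y":0,"z":0,"rx":0,"ry":0,"rz":0,"grip":1}]'
python3 - <<'E'
from h import *
from d import *
for n in("scene","side"):
    c=cam(n); save(c,n+"8.png"); P=pts(c); Z=P[...,2]; L=(P[...,:2]-S0)@Rs; hsv=cv2.cvtColor(c["frame"],cv2.COLOR_RGB2HSV).astype(int)
    t=(c["depth"]>0)&(abs(Z-.0615)<.004)&(L[...,0]<-.09)&(L[...,0]>-.15)&(abs(L[...,1])<.1)&(hsv[...,1]>40); print(n,t.sum(),np.percentile(L[t][:,0],[2,50,98]).round(4) if t.any() else "")
E
```

```text
clock: 31.4
eef_pos: [0.4781, -0.0245, 0.1771]
ee_rot: [3.141, -0.002, -0.092]
ft_force: [2.3, -0.3, 1.2]
grip_width: 0.004
grip_force: 0.0
clock: 31.78
eef_pos: [0.4804, -0.0248, 0.175]
ee_rot: [3.141, -0.003, -0.092]
ft_force: [-0.1, 0.6, -0.4]
grip_width: 0.002
grip_force: 0.0
scene 109 [-0.1222 -0.1201 -0.1177]
side 280 [-0.1212 -0.1158 -0.1095]
```

View pics/side8.png

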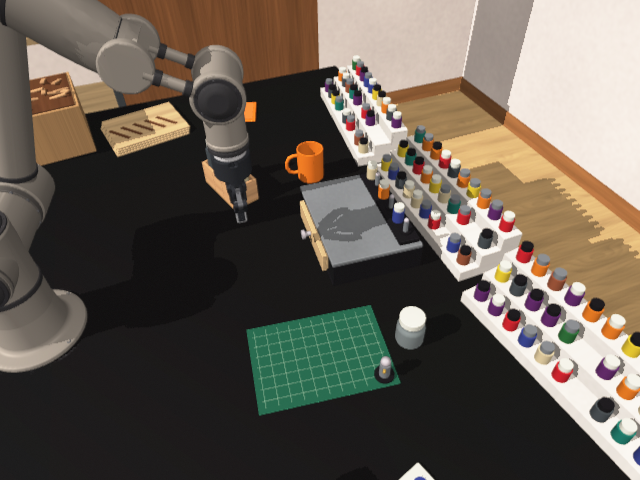

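The drawer panel sits tight against the station at (315,235). The mug, jar and figure are where they were, and the arm is clear.

```bash
python3 -c "
from rig import ticket; print(ticket.sign_off())"
```

```text
the job is handed in; nothing more can be done
None
```

The tin was laid flat in the drawer's wide compartment and the drawer pushed gently shut, and the job is handed in at about 32 s; no verdict came back, but the last camera check showed the panel tight against the station and the mug, jar and figure in place.

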